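Fit the wall and hold the tank over its diorama plinth

ROBOT

A 6-joint arm with a two-finger parallel gripper is mounted at the origin on the work surface. World frame = base frame: x ahead of the robot, y to its left, z up, the work surface at z = 0. Lengths are in m, angles in rad, forces in N, time in s.
With the tool pointing down it reaches from about 0.4 to 0.825 m from the base axis. Payload 7 kg.
Tool frame: the origin (TCP) lies at the centre of the arm's flange, where the gripper is bolted on; the fingertips stand 178 mm ahead of it and the grasp point (between the pads) lies 159 mm ahead of it; z points along the fingers, y is the line along which they close (so a half turn about z gives the same grasp; the last joint's range is limited). The gripper opens to 88 mm and grips with 3 to 60 N. Pads are 19 mm wide; open, the fingers measure 130 mm over their backs; the gripper's body (78 mm by 193 mm) begins 47 mm behind the grasp point.
Start: joints at [-0.897, 0.359, 0.012, 0, -1.224, -0.288], TCP at [0.254, -0.625, 0.405] pointing down, gripper open.
Joint ranges: [-3.07, 3.07], [-1.43, 2.12], [-1.02, 1.25], [-3.03, 1.67], [-3.05, -0], [-3.03, 3.03]. Speed limits (rad/s): [2.39, 2.39, 3.01, 3.14, 3.14, 3.14].

INTERFACE

Orientations are given as a rotation vector (axis times angle).
In Python, from workcell import manip gives the robot as it stands.
- The arm moves only by the tool jog_arm, never from a script. Its argument "steps" is one flat list of numbers, 6 for each row, row after row: the shift along the tool's x, y, z as a fraction of full scale, then the turn, a rotation vector about the tool's x, y, z as a fraction of full scale. A call has 1 to 8 rows; each row is the pose to reach, as a shift and turn from the pose commanded when the call began, along the tool's axes at that moment, turning the shorter way round; what a row does not reach only later rows make up. Full scale, the value 1, is 1 m for a shift and 360 degrees for a turn. A row lasts 1/10 s, in which the tool goes at most 50 mm and 8.59 degrees, less where a joint would pass 70% of its speed; a pose out of reach is approached as far as the arm can. A call with a number of a shift or a turn outside -1 to 1 is refused whole. A call with a gripper value outside its range is refused whole. "claw" is the opening, from -1 (shut) to 1 (fully open), set as the call begins (left out, the last holds). The fingers move at their own pace and stop on an object; "grip_force" is the grip in N (left out, the last holds). Time passes only in rows, so rows that repeat a pose let the fingers close. It gives the time, the measured TCP pose, the force, the opening and the grip force at its end, in the units of the state.
- manip.sense(): the state, without advancing time (a new reading comes with each control period).
- manip.camera(name): name is "side" or "top" or "wrist"; returns (picture, depth): 480x640x3 uint8, red, green, blue; 480x640 float32, m along the optical axis (not along the pixel's ray), 0 where there is no reading.
- manip.get_calibration(name): a dict with "mtx" (3x3 intrinsics, pixels), "R" (3x3) and "t" (3): a world point X has camera coordinates R X + t; the wrist camera has in their place "mount" (4x4, takes a point from camera to tool coordinates, whose origin is the TCP and whose axes are the flange's). Camera axes: x right, y down, z forward; pixel columns grow to the right and rows downward; lengths in m; the calibration is good to about 2 mm. A picture is of the moment at which its call begins: read the wrist's pose just before it. get_calibration takes no time and is no camera call.
- manip.sign_off(): hands the job in; it is judged then, once.
Trained networks look in the newest picture that a camera, given by its name, has taken for a name from the list of things; names that differ only in an ending like _2 or _b are one class to them, and where a whole thing is asked for, a point or a joint stands for the part that bears it (a point fixed in the world has none). Each returns a list of dicts, best first, with "p" (0 to 1); they miss things now and then, are a little off and sometimes report something else, mostly with a low value. They report only what shows in the picture. A call takes as long as a camera call. They do not tell look-alikes from the thing itself.
- manip.silhouettes(query, camera): "region" (480x640 bool, what is visible of it) and "extent" ([left, top, right, bottom] in pixels, round what is visible of it).
- manip.pinpoint(query, camera): "position" ([row, column] in pixels: a listed point, or the origin of a listed thing).
The state is a dict: "time": time; "joints": joint angles; "dq": joint speeds; "tau": joint torques, N m; "tool_pos": TCP position; "tcp_rot": TCP orientation; "contact_force": force on the tool from outside, world axes, zero at the start; "torque": the same for the moment, N m; "grip_width": finger opening in m; "grip_force": force on a finger pad.
Only numpy, scipy, OpenCV 4.12 (cv2) and the standard library are available. Lean on these libraries where they do the work, as an engineer would, in place of code of your own. Each camera call takes 0.05 s, during which the arm holds its last target. There are 200 camera calls.

TASK

Take the ruined-wall panel from the drying rack, slide it fully down into the slot of the display plinth and let go of it. Then pick the big model tank off its tub, carry it over the paint pots and finish while holding it, level and still, about 10 mm above its recess in the plinth, lined up to drop in with its gun pointing away from the wall, so that the painter can dab glue beneath it. The tank must never touch the plinth or the wall, and the pots and other things stay where they are.

Things in the scene. Friction and masses are not known exactly. Their poses are not given: they have to be found in the camera images.
- plinth: fixed pale-wood display plinth, 150 (its x) by 130 (its y) by 30 mm high, on the table between the drying rack and the tub; origin at the centre of its underside. The slot lies in its +x part, the recess in its -x part. It stands turned by up to about 0.35 rad
- plinth_slot (a point): centre of the slot's mouth in the plinth's top face (30 mm above the table), 50 mm towards +x from the plinth's origin; the slot runs along the plinth's y, is 10 mm wide (x), 104 mm long (y) and 16 mm deep, with a 2 mm chamfer round its mouth; axes as the plinth
- plinth_recess (a point): centre of the oblong recess for the tank, at the level of the plinth's top face (30 mm above the table), 25 mm towards -x from the plinth's origin; the recess is 74 mm (x) by 44 mm (y) and 4 mm deep with a brown floor; axes as the plinth
- rack: fixed plywood drying rack, a block 60 (x) by 140 (y) by 28 mm high with one loose slot, 11 mm wide (x) and 18 mm deep, along its y; origin at the centre of its underside. It stands on the left or on the right
- wall_panel: pale plaster ruined-wall panel with dark windows on both faces, a flat slab 8 mm thick (its x), 100 mm wide (its y) and 75 mm high (its z), 42 to 84 g; origin at the centre of its lower edge. It starts standing in the rack's slot, lower edge 10 mm above the table, and can be gripped across its thickness at the top edge; either face may look to the front
- tub: fixed round grey tub with a flat lid, 100 mm across and 52 mm high; origin at the centre of its underside; the big tank stands on it. It stands on the other side from the rack
- tank: big ochre model tank, 63 to 126 g: a hull 70 mm long (x), 40 mm wide (y) with flat upright sides 26 mm high, over it a turret 26 mm wide, top at 41 mm; origin at the centre of its underside, z up; the gun points to its -x. Grip it across the hull's sides (along its y)
- tank_muzzle (a point): tip of the big tank's gun, 55 mm towards -x from the tank's origin and 32 mm above its underside
- pot_a: loose grey paint pot, 46 mm across, 70 mm high, with a small ochre walker on its lid (96 mm in all); origin at the centre of its underside; not to be moved
- pot_b: loose amber paint pot with a white lid, 44 mm across, 90 mm high; origin at the centre of its underside; not to be moved
- pot_c: loose grey paint pot, 46 mm across, 70 mm high, with a small ochre walker on its lid (96 mm in all); origin at the centre of its underside; not to be moved
- pot_d: loose dull-green paint pot with a white lid, 42 mm across, 85 mm high; origin at the centre of its underside; not to be moved
- small_tank: small ochre model tank standing on the table beyond the pots on the right, hull 42 by 24 mm, 25 mm high, not part of the job; origin at the centre of its underside; not to be moved
- brush: loose thin paint brush, 180 mm long, lying on the table beyond the plinth; origin under its middle; not to be moved
- water_cup: loose white water cup, 72 mm across, 85 mm high, beyond the pots on the left; origin at the centre of its underside; not to be moved
There are look-alikes about, which are no part of the job. Of the things shaped like the wall_panel, the white one is meant.

How it is judged:
By the outcome, as a careful person would: the job done as asked, in the order asked, and still so for the second after the job is handed in, while the arm keeps its last pose, push and grip.
It also fails if it takes over 61 s, if anything falls off the work surface, if the arm or the gripper's body presses on something with over 40 N, if the wrist force passes 120 N, or if a joint passes its speed limit or range.

## Working session

There is one attempt and no reset: what is moved stays moved. The work goes in short steps, Python scripts to look and compute and a tool call to move; the robot and the scene stay as the last step left them, time stands still between calls to the robot, and variables do not carry over. Pictures are saved under pics/ and viewed, at most 10 in all, crops included, and the job is handed in when it is done.

Besides the shell and the picture viewer there is one more tool, called after "Emit:" as name(argument=value, ...) on one line, values as JSON. jog_arm: Moves the arm, as the interface text tells. Its arguments: {"type":"object","properties":{"steps":{"type":"array"},"claw":{"type":"number"},"grip_force":{"type":"number"}},"required":["steps"]}

```bash
mkdir -p pics; ls
cat > h.py <<'E'
import numpy as np, cv2
from workcell import manip
from scipy.spatial.transform import Rotation as Ro
def cam2world(name):
    c=manip.get_calibration(name)
    if name=='wrist':
        s=manip.sense(); M=np.eye(4); M[:3,:3]=Ro.from_rotvec(s['tcp_rot']).as_matrix(); M[:3,3]=s['tool_pos']
        return np.array(c['mtx']), M@np.array(c['mount'])
    M=np.eye(4); R=np.array(c['R']); M[:3,:3]=R.T; M[:3,3]=-R.T@np.array(c['t'])
    return np.array(c['mtx']),M
def cloud(name):
    K,M=cam2world(name); p,d=manip.camera(name)
    v,u=np.mgrid[:480,:640]
    X=np.stack([(u-K[0,2])/K[0,0]*d,(v-K[1,2])/K[1,1]*d,d],-1)@M[:3,:3].T+M[:3,3]
    X[d==0]=np.nan
    return p,d,X,K,M
def ray(rc,K,M,z):
    r=M[:3,:3]@np.array([(rc[1]-K[0,2])/K[0,0],(rc[0]-K[1,2])/K[1,1],1]); return M[:3,3]+r*(z-M[2,3])/r[2]
E
python3 - <<'E'
from h import *
for n in ['top','side']:
    p,d,X,K,M=cloud(n); np.savez(f'/tmp/{n}.npz',p=p,X=X,K=K,M=M)
    cv2.imwrite(f'pics/{n}1.png',p[:,:,::-1]); print(n,M.round(3).tolist())
    for q in ['plinth','rack','wall_panel','tub','tank','pot_a','small_tank','brush','water_cup','pot_b','pot_d']:
        for r in manip.silhouettes(q,n)[:3]:
            if r['p']<.3: continue
            P=X[r['region']]; P=P[~np.isnan(P[:,0])]
            if len(P): print(q,round(r['p'],2),r['extent'],np.percentile(P,[2,50,98],axis=0).round(3).tolist())
    for q in ['plinth_slot','plinth_recess','tank_muzzle','wall_panel','tank']:
        for r in manip.pinpoint(q,n)[:2]: print('pt',q,round(r['p'],2),r['position'],ray(r['position'],K,M,.03).round(3))
s=manip.sense();print(s)
E
```

```text
pics
top [[-0.004, -0.993, 0.121, 0.391], [-1.0, 0.003, -0.007, -0.049], [0.006, -0.121, -0.993, 1.26], [0.0, 0.0, 0.0, 1.0]]
plinth 0.58 [240.4, 188.9, 317.1, 267.6] [[0.476, -0.038, 0.005], [0.551, 0.03, 0.03], [0.628, 0.098, 0.035]]
rack 0.95 [411.1, 268.5, 474.8, 314.6] [[0.366, -0.398, 0.014], [0.408, -0.329, 0.029], [0.452, -0.265, 0.035]]
wall_panel 0.66 [460.6, 335.3, 502.4, 372.1] [[0.243, -0.442, 0.005], [0.275, -0.408, 0.056], [0.31, -0.373, 0.079]]
wall_panel 0.59 [396.1, 332.4, 417.5, 381.8] [[0.226, -0.26, 0.001], [0.273, -0.247, 0.067], [0.322, -0.235, 0.079]]
wall_panel 0.56 [417.4, 284.2, 469.0, 301.7] [[0.39, -0.377, 0.013], [0.409, -0.332, 0.083], [0.429, -0.287, 0.09]]
tub 0.57 [128.6, 258.6, 179.1, 301.0] [[0.39, 0.26, 0.011], [0.429, 0.287, 0.052], [0.481, 0.353, 0.057]]
tank 0.35 [135.4, 172.1, 172.7, 202.7] [[0.607, 0.276, -0.0], [0.645, 0.319, 0.045], [0.682, 0.343, 0.087]]
pot_a 0.73 [201.1, 210.3, 229.0, 232.4] [[0.548, 0.148, 0.001], [0.565, 0.164, 0.089], [0.592, 0.189, 0.094]]
pot_a 0.72 [201.8, 262.5, 226.0, 279.4] [[0.44, 0.156, 0.02], [0.457, 0.17, 0.
[... 3949 characters left out ...]
.5] [ 0.407 -0.311  0.03 ]
{'time': 1.7, 'joints': array([-8.96870986e-01,  3.58572621e-01,  1.19043130e-02,  7.01864981e-06,
       -1.22409867e+00, -2.88071241e-01]), 'dq': array([ 0.00021888,  0.00063984, -0.00036958,  0.00097048, -0.00235488,
       -0.0007332 ]), 'tau': array([ 1.46775037e-04, -5.82363760e+01,  2.93293476e+01,  7.00252444e+00,
        1.24710740e-02,  9.71554118e-05]), 'tool_pos': array([ 0.25399041, -0.62536475,  0.40468211]), 'tcp_rot': array([-6.02347474e-01,  3.08329911e+00, -4.56664382e-05]), 'contact_force': array([ 0.4101486 , -0.37021619,  0.55394227]), 'torque': array([-0.00090195, -0.04354713,  0.02158015]), 'grip_force': 0.0, 'grip_width': 0.0875942433712143}
```

View pics/top1.png

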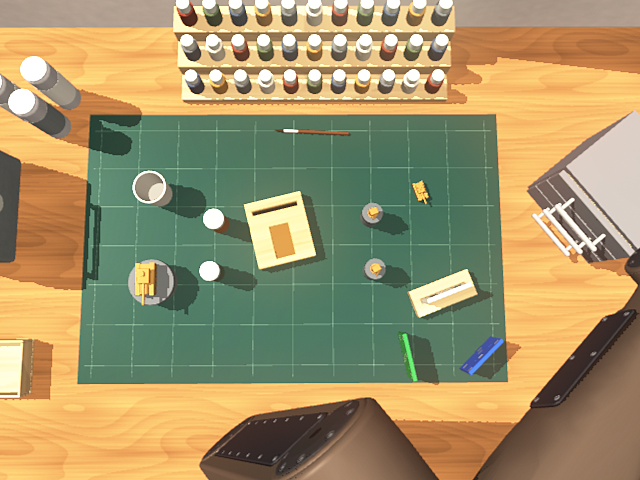

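Run:
```python
from h import *
z=np.load('/tmp/top.npz');X=z['X'];p=z['p']
def rect(name,m):
    P=X[m][:,:2]; r=cv2.minAreaRect((P*1000).astype(np.float32)); print(name,len(P),np.array(r[0]).round(1),np.array(r[1]).round(1),round(r[2],1), X[m].mean(0).round(4))
x,y,h=X[...,0],X[...,1],X[...,2]
reg=lambda a,b,c,d,lo,hi:(x>a)&(x<b)&(y>c)&(y<d)&(h>lo)&(h<hi)
rect('wall',reg(.35,.46,-.41,-.25,.07,.1))
rect('rack',reg(.35,.46,-.41,-.25,.02,.04))
rect('plinth',reg(.44,.66,-.06,.12,.022,.04))
rect('tank hull',reg(.38,.49,.25,.37,.068,.088))
rect('tank turret',reg(.38,.49,.25,.37,.088,.11))
rect('tub',reg(.37,.5,.24,.38,.045,.06))
s=np.load('/tmp/side.npz');X=s['X'];x,y,h=X[...,0],X[...,1],X[...,2]
print('side')
rect('wall',reg(.35,.46,-.41,-.25,.075,.1))
rect('plinth',reg(.44,.66,-.06,.12,.022,.04))
rect('tank hull',reg(.38,.49,.25,.37,.068,.1))
rect('tub',reg(.37,.5,.24,.38,.045,.06))
c=lambda i,r,k:cv2.resize(i[r[0]:r[1],r[2]:r[3]],None,fx=k,fy=k,interpolation=cv2.INTER_CUBIC)
a=c(z['p'],(160,320,120,320),4); a=a[:600]
cv2.imwrite('pics/t2.png',c(z['p'],(170,315,125,325),4)[:,:,::-1])
cv2.imwrite('pics/s2.png',c(s['p'],(150,300,260,440),4)[:,:,::-1])
```

```text
wall 210 [ 409.3 -333.9] [  8.2 100.6] 21.0 [ 0.4096 -0.3334  0.0845]
rack 1429 [ 409.3 -334. ] [ 60.5 140.4] 21.0 [ 0.4089 -0.3318  0.0287]
plinth 3632 [552.2  30.3] [150.5 129.8] 13.7 [0.5491 0.0296 0.0298]
tank hull 482 [430.6 313.8] [88.9 42.1] 2.9 [0.4371 0.3115 0.0788]
tank turret 172 [425.2 313.4] [73.8 25. ] 0.4 [0.4429 0.3142 0.091 ]
tub 989 [435.  308.3] [99.5 98. ] 89.8 [0.4313 0.2995 0.0524]
side
wall 88 [ 410.4 -332.4] [ 11.7 103.6] 21.3 [ 0.4093 -0.3295  0.0838]
plinth 2054 [552.5  29.6] [150.2 137.2] 13.6 [0.5486 0.0316 0.03  ]
tank hull 642 [430.9 314.9] [88.9 44.4] 0.8 [0.4389 0.319  0.0821]
tub 827 [435.6 309. ] [98.8 98.3] 79.3 [0.4322 0.3189 0.0524]
```

The top view shows the white panel in the right-hand rack at about (row 292, col 444). The slot is at (208, 276), the brown recess at (240, 281), and the tank sits on the left tub at (282, 148) with its gun pointing down the image, which is world -x. The green and blue panels at the bottom are the look-alikes.

```bash
cat >> h.py <<'E'
def go(pos,yaw,s=None):
    "row numbers for TCP pos, tool down, tool y at world yaw (deg)"
    s=s or manip.sense(); R0=Ro.from_rotvec(s['tcp_rot'])
    a=np.deg2rad(yaw); y=np.array([np.cos(a),np.sin(a),0]); zz=np.array([0,0,-1.]); x=np.cross(y,zz)
    R1=Ro.from_matrix(np.stack([x,y,zz],1))
    d=R0.inv().apply(np.array(pos)-s['tool_pos']); r=(R0.inv()*R1).as_rotvec()/(2*np.pi)
    print('t',round(s['time'],2),'row',np.r_[d,r].round(4).tolist(),'tcp',s['tool_pos'].round(4),'yawy',np.rad2deg(np.arctan2(*R0.apply([0,1,0])[1::-1])).round(2))
E
python3 - <<'E'
from h import *
print(manip.get_calibration('wrist'))
go([.4093,-.334,.36],201)
E
```

```text
{'mtx': array([[346.5985573 ,   0.        , 314.73132448],
       [  0.        , 346.5985573 , 233.75646409],
       [  0.        ,   0.        ,   1.        ]]), 'mount': array([[ 9.75489160e-04, -9.62097930e-01, -2.72702440e-01,
         7.33006304e-02],
       [ 9.99999495e-01,  8.72317973e-04,  4.99567775e-04,
        -9.70463916e-04],
       [-2.42749882e-04, -2.72702790e-01,  9.62098295e-01,
         1.99984802e-02],
       [ 0.00000000e+00,  0.00000000e+00,  0.00000000e+00,
         1.00000000e+00]])}
t 1.7 row [-0.2535, 0.2115, 0.0447, -0.0, -0.0, -0.2469] tcp [ 0.254  -0.6254  0.4047] yawy 112.11
```

```bash
python3 - <<'E'
E
echo
```

Emit:
jog_arm(steps=[-0.2535,0.2115,0.0447,0,0,-0.2469,-0.2535,0.2115,0.0447,0,0,-0.2469,-0.2535,0.2115,0.0447,0,0,-0.2469,-0.2535,0.2115,0.0447,0,0,-0.2469,-0.2535,0.2115,0.0447,0,0,-0.2469,-0.2535,0.2115,0.0447,0,0,-0.2469,-0.2535,0.2115,0.0447,0,0,-0.2469,-0.2535,0.2115,0.0447,0,0,-0.2469], claw=1, grip_force=25)

```text
time: 2.5
tool_pos: [0.4106, -0.331, 0.3598]
tcp_rot: [-2.249, 2.193, 0.0]
contact_force: [-0.4, 0.4, 1.1]
grip_width: 0.0876
grip_force: 0.0
```

Run:
```python
from h import *
go([.4093,-.334,.36],201)
```

```text
t 2.5 row [0.0029, 0.0014, -0.0002, -0.0001, 0.0, -0.0543] tcp [ 0.4106 -0.331   0.3598] yawy -178.56
```

Emit:
jog_arm(steps=[0.0029,0.0014,0,0,0,-0.0543,0.0029,0.0014,0,0,0,-0.0543,0.0029,0.0014,0,0,0,-0.0543,0.0029,0.0014,0,0,0,-0.0543,0.0029,0.0014,0,0,0,-0.0543])

```text
time: 3.0
tool_pos: [0.4079, -0.3369, 0.36]
tcp_rot: [-2.578, 1.795, -0.0]
contact_force: [0.1, 0.2, 0.2]
grip_width: 0.0874
grip_force: 0.0
```

Run:
```python
from h import *
p,d,X,K,M=cloud('wrist'); cv2.imwrite('pics/w1.png',p[:,:,::-1])
x,y,h=X[...,0],X[...,1],X[...,2]
for lo,hi in [(.075,.1),(.02,.04)]:
    m=(x>.35)&(x<.47)&(y>-.42)&(y<-.24)&(h>lo)&(h<hi)
    print(m.sum(),cv2.minAreaRect((X[m][:,:2]*1000).astype(np.float32)),X[m].mean(0),np.percentile(h[m],[5,50,95]))
go([.4093,-.334,.36],201)
```

```text
1318 ((409.2872314453125, -335.80859375), (7.988905429840088, 100.02215576171875), 21.0223388671875) [ 0.41030341 -0.33845484  0.08488071] [0.08373101 0.08492088 0.08601668]
8138 ((409.24017333984375, -335.62384033203125), (60.1364860534668, 140.192626953125), 21.049589157104492) [ 0.41145313 -0.34132637  0.02785052] [0.02654728 0.02785167 0.02909096]
t 3.05 row [-0.0023, -0.0024, 0.0, -0.0, -0.0, -0.0019] tcp [ 0.4079 -0.337   0.36  ] yawy -159.68
```

View pics/w1.png

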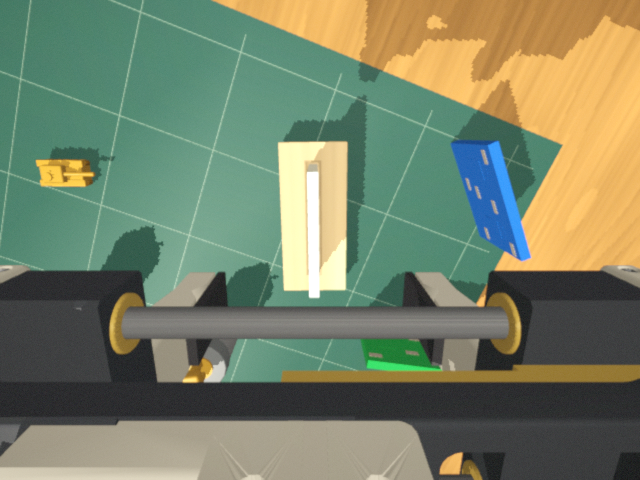

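The wrist view confirms it: the white panel stands in the rack slot around (row 225, col 314), between the open fingers, with the blue and green panels off to the side.

Run:
```python
from h import *
go([.4093,-.335,.230],201.03)
```

```text
t 3.05 row [-0.0014, -0.002, 0.13, -0.0, -0.0, -0.002] tcp [ 0.4079 -0.337   0.36  ] yawy -159.68
```

Emit:
jog_arm(steps=[-0.0014,-0.002,0.04,0,0,-0.002,-0.0014,-0.002,0.08,0,0,-0.002,-0.0014,-0.002,0.11,0,0,-0.002,-0.0014,-0.002,0.13,0,0,-0.002,-0.0014,-0.002,0.13,0,0,-0.002,-0.0014,-0.002,0.13,0,0,-0.002])

```text
time: 3.65
tool_pos: [0.4096, -0.3352, 0.2303]
tcp_rot: [2.59, -1.777, -0.0]
contact_force: [0.7, 0.3, 0.2]
grip_width: 0.0876
grip_force: 0.0
```

Emit:
jog_arm(steps=[0,0,0,0,0,0,0,0,0,0,0,0,0,0,0,0,0,0,0,0,0,0,0,0,0,0,0,0,0,0,0,0,0,0,0,0,0,0,0,0,0,0,0,0,0,0,0,0], claw=-1, grip_force=20)

```text
time: 4.45
tool_pos: [0.4093, -0.3349, 0.2299]
tcp_rot: [2.591, -1.777, -0.0]
contact_force: [-0.3, 0.8, 0.4]
grip_width: 0.0292
grip_force: 0.0
```

Run:
```python
from h import *
go([.4093,-.335,.40],201.03); print(manip.sense())
```

```text
t 4.45 row [0.0, 0.0, -0.1701, 0.0, 0.0, 0.0003] tcp [ 0.4093 -0.3349  0.2299] yawy -158.87
{'time': 4.45, 'joints': array([-3.14725159e-01,  3.05129398e-01, -5.26995710e-01,  1.21821918e-05,
       -7.38820761e-01,  6.83433546e-01]), 'dq': array([-0.00101182,  0.00100458, -0.0004582 , -0.00070149,  0.00196821,
        0.00164087]), 'tau': array([-3.98942111e-04, -4.58625770e+01,  2.10720974e+01,  4.98163015e+00,
        7.72354379e-02, -3.02259341e-04]), 'tool_pos': array([ 0.40926604, -0.334944  ,  0.22990242]), 'tcp_rot': array([ 2.59098169e+00, -1.77654255e+00, -2.21695093e-04]), 'contact_force': array([-0.31776352,  0.79317084,  0.39399394]), 'torque': array([-0.00052255,  0.09620184,  0.02653209]), 'grip_force': 0.0, 'grip_width': 0.029217460340460903}
```

Emit:
jog_arm(steps=[0,0,0,0,0,0,0,0,0,0,0,0,0,0,0,0,0,0,0,0,0,0,0,0,0,0,0,0,0,0,0,0,0,0,0,0])

```text
time: 5.05
tool_pos: [0.4093, -0.3349, 0.2299]
tcp_rot: [-2.591, 1.777, 0.0]
contact_force: [0.2, 0.3, -0.4]
grip_width: 0.0079
grip_force: 20.0
```

Emit:
jog_arm(steps=[0,0,-0.01,0,0,0,0,0,-0.03,0,0,0,0,0,-0.06,0,0,0,0,0,-0.09,0,0,0,0,0,-0.12,0,0,0,0,0,-0.15,0,0,0,0,0,-0.15,0,0,0])

```text
time: 5.75
tool_pos: [0.4101, -0.3355, 0.3853]
tcp_rot: [-2.591, 1.775, -0.013]
contact_force: [0.7, 0.2, 0.1]
grip_width: 0.0082
grip_force: 20.0
```

Run:
```python
from h import *
p,d,X,K,M=cloud('wrist'); cv2.imwrite('pics/w2.png',p[:,:,::-1])
e=np.array([np.cos(np.deg2rad(13.7)),np.sin(np.deg2rad(13.7))]); c=np.array([.5522,.0303])
print(c+.05*e); s=manip.sense(); print(s['grip_width'],s['grip_force'])
go([*(c+.05*e),.38],193.7)
```

```text
[0.60077746 0.04214191]
0.007848049473496346 19.99982178211212
t 5.8 row [-0.2829, -0.3144, 0.0031, -0.0006, -0.0005, 0.0207] tcp [ 0.4096 -0.3351  0.383 ] yawy -158.86
```

Emit:
jog_arm(steps=[-0.2829,-0.3144,0.003,0,0,0.0207,-0.2829,-0.3144,0.003,0,0,0.0207,-0.2829,-0.3144,0.003,0,0,0.0207,-0.2829,-0.3144,0.003,0,0,0.0207,-0.2829,-0.3144,0.003,0,0,0.0207,-0.2829,-0.3144,0.003,0,0,0.0207,-0.2829,-0.3144,0.003,0,0,0.0207,-0.2829,-0.3144,0.003,0,0,0.0207])

```text
time: 6.6
tool_pos: [0.5894, 0.0218, 0.3767]
tcp_rot: [2.47, -1.94, -0.001]
contact_force: [0.6, -2.0, 0.2]
grip_width: 0.0076
grip_force: 20.0
```

Run:
```python
from h import *
go([.6008,.0421,.38],193.7)
```

```text
t 6.6 row [-0.017, -0.0159, -0.0033, 0.0002, 0.0, -0.0] tcp [0.5894 0.0218 0.3767] yawy -166.31
```

Emit:
jog_arm(steps=[0,0,0,0,0,0,0,0,0,0,0,0,0,0,0,0,0,0])

```text
time: 6.9
tool_pos: [0.5887, 0.0194, 0.3766]
tcp_rot: [2.469, -1.941, -0.001]
contact_force: [0.1, 0.7, 0.4]
grip_width: 0.0079
grip_force: 20.0
```

Run:
```python
from h import *
go([.6008,.0421,.38],193.7)
for n in ['wrist','top','side']:
    p,d,X,K,M=cloud(n); cv2.imwrite(f'pics/{n}3.png',p[:,:,::-1]); np.savez(f'/tmp/{n}3.npz',p=p,X=X,K=K,M=M)
    x,y,h=X[...,0],X[...,1],X[...,2]
    for nm,lo,hi in [('plinth',.024,.036),('panel',.12,.3)]:
        m=(x>.44)&(x<.68)&(y>-.07)&(y<.13)&(h>lo)&(h<hi)
        if m.sum()>20: print(n,nm,m.sum(),cv2.minAreaRect((X[m][:,:2]*1000).astype(np.float32)),X[m].mean(0).round(4),h[m].min())
    print([ (round(r['p'],2),ray(r['position'],K,M,.03).round(4)) for q in ['plinth_slot','plinth_recess'] for r in manip.pinpoint(q,n)[:1]])
```

```text
t 6.9 row [-0.0192, -0.0172, -0.0035, 0.0002, -0.0, -0.0001] tcp [0.5887 0.0194 0.3766] yawy -166.33
wrist plinth 13358 ((554.9376220703125, 16.583274841308594), (150.57455444335938, 105.40603637695312), 13.867353439331055) [0.5484 0.0103 0.029 ] 0.02405459469194915
wrist panel 66760 ((592.0040283203125, 7.156291961669922), (173.26007080078125, 77.04102325439453), 6.535915374755859) [ 0.591  -0.0076  0.28  ] 0.1578929444403743
[(0.57, array([0.6025, 0.0402, 0.03  ])), (0.79, array([0.5269, 0.0265, 0.03  ]))]
top plinth 2013 ((552.1590576171875, 30.26306915283203), (150.6205291748047, 129.7101287841797), 13.828675270080566) [0.53   0.036  0.0301] 0.024006820173617216
top panel 586 ((544.5236206054688, 8.141639709472656), (99.95026397705078, 99.7681884765625), 14.254228591918945) [0.5617 0.0097 0.2747] 0.15567962885836506
[(0.57, array([0.5967, 0.0423, 0.03  ])), (0.9, array([0.5267, 0.0297, 0.03  ]))]
side plinth 2020 ((552.7520751953125, 28.550094604492188), (150.85836791992188, 136.26756286621094), 13.100536346435547) [0.5489 0.0314 0.0302] 0.024031275036871858
side panel 1223 ((584.94921875, 20.30447006225586), (188.6129150390625, 100.64087677001953), 5.732022762298584) [0.5814 0.0404 0.2632] 0.1575083802345545
[(0.58, array([0.6065, 0.0388, 0.03  ])), (0.86, array([0.5266, 0.0232, 0.03  ]))]
```

View pics/wrist3.png

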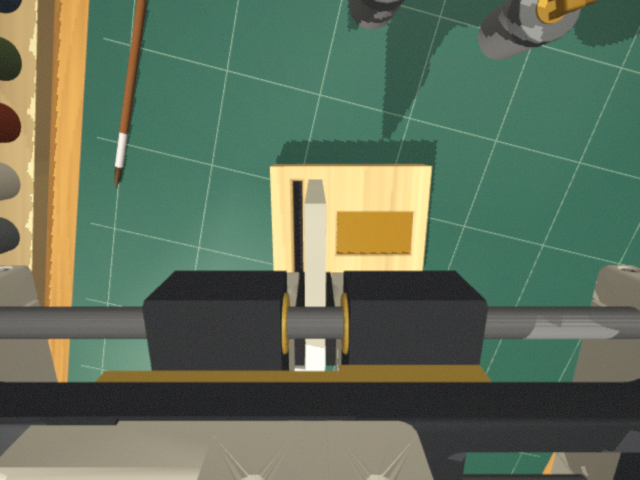

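Run:
```python
from h import *
a=np.deg2rad(13.8); e=np.array([np.cos(a),np.sin(a)]); f=np.array([-e[1],e[0]])
s=manip.sense(); t=s['tool_pos'][:2]; print('tcp e,f',t@e,t@f)
z=np.load('/tmp/wrist3.npz');X=z['X'];K=z['K'];M=z['M'];p=z['p'].astype(int)
E_=X[...,:2]@e;F=X[...,:2]@f;h=X[...,2]
m=(h>.024)&(h<.036)&(E_>.45)&(E_<.64)&(F>-.2)&(F<.05)
print('plinth e',np.percentile(E_[m],[.3,99.7]),E_[m].min(),E_[m].max(),'f min',np.percentile(F[m],.3),F[m].min())
# panel: pale bright pixels at cols 300-330, rows 175-270
r=np.zeros_like(m); r[172:272,300:330]=1
m=r&(h>.15)&(h<.28)
print('panel',m.sum(),'e',np.percentile(E_[m],[1,50,99]),'f',np.percentile(F[m],[.5,2,50]),'z',np.percentile(h[m],[1,99]))
for lo in np.arange(.155,.25,.015):
    k=m&(h>lo)&(h<lo+.015)
    if k.sum()>5: print(round(lo,3),k.sum(),np.percentile(E_[k],[2,50,98]).round(4),F[k].min().round(4))
# slot: dark pixels in plinth via ray to z=.03
g=p.sum(2)
for row in (190,200,215,230,250):
    cols=[c for c in range(285,312) if g[row,c]<170]
    if cols: print(row,[ (ray((row,c),K,M,.03)[:2]@e).round(4) for c in (cols[0]-.5,cols[-1]+.5)],cols[0],cols[-1])
for col in (294,297,300):
    rows=[q for q in range(160,220) if g[q,col]<170]
    if rows: print(col,rows[0],ray((rows[0]-.5,col),K,M,.03)[:2]@f)
c=np.array([.5522,.0303]); print('plinth c top',c@e,c@f)
```

```text
tcp e,f 0.5767157698784606 -0.1216751607158997
plinth e [0.46843348 0.61770051] 0.46763772271430615 0.6181162631496881 f min -0.168741256509488 -0.16904867319321643
panel 1911 e [0.57243885 0.5762599  0.58033982] f [-0.1725071  -0.1724532  -0.16342355] z [0.1639069  0.23297123]
0.155 43 [0.5726 0.5761 0.5799] -0.1725
0.17 61 [0.5727 0.5766 0.5802] -0.1725
0.185 84 [0.5702 0.5764 0.5828] -0.1725
0.2 103 [0.5725 0.5762 0.5802] -0.1725
0.215 149 [0.5726 0.5766 0.5802] -0.1726
0.23 1471 [0.5725 0.5763 0.5803] -0.1725
190 [np.float64(0.5961), np.float64(0.5894)] 294 300
200 [np.float64(0.5962), np.float64(0.5896)] 294 300
215 [np.float64(0.5955), np.float64(0.5898)] 295 300
230 [np.float64(0.5958), np.float64(0.589)] 295 301
250 [np.float64(0.5962), np.float64(0.5902)] 295 300
294 182 -0.15443279055173875
297 182 -0.15442840351023057
300 182 -0.15442401632666714
plinth c top 0.5434879131307321 -0.10229280659363041
```

Run:
```python
from h import *
a=np.deg2rad(13.8); e=np.array([np.cos(a),np.sin(a)]); f=np.array([-e[1],e[0]])
go([*(e*.5932-f*.1024),.262],193.85)
```

```text
t 7.35 row [-0.0193, -0.0164, 0.1153, -0.0001, 0.0, -0.0006] tcp [0.5891 0.0194 0.3773] yawy -166.36
```

Emit:
jog_arm(steps=[-0.0193,-0.0164,0,0,0,-0.0006,-0.0193,-0.0164,0.03,0,0,-0.0006,-0.0193,-0.0164,0.06,0,0,-0.0006,-0.0193,-0.0164,0.085,0,0,-0.0006,-0.0193,-0.0164,0.1,0,0,-0.0006,-0.0193,-0.0164,0.11,0,0,-0.0006,-0.0193,-0.0164,0.115,0,0,-0.0006,-0.0193,-0.0164,0.115,0,0,-0.0006])

```text
time: 8.15
tool_pos: [0.6007, 0.0426, 0.2619]
tcp_rot: [2.474, -1.936, -0.0]
contact_force: [0.2, -0.9, -0.7]
grip_width: 0.008
grip_force: 20.0
```

Run:
```python
from h import *
a=np.deg2rad(13.8); e=np.array([np.cos(a),np.sin(a)]); f=np.array([-e[1],e[0]])
s=manip.sense(); t=s['tool_pos'][:2]; print('tcp e,f',t@e,t@f,s['tool_pos'])
p,d,X,K,M=cloud('wrist'); cv2.imwrite('pics/w4.png',p[:,:,::-1])
E_=X[...,:2]@e;F=X[...,:2]@f;h=X[...,2]
m=(h>.024)&(h<.036)&(E_>.45)&(E_<.64)&(F>-.2)&(F<.05)
print('plinth e',E_[m].min(),E_[m].max(),'f',F[m].min())
m=(h>.04)&(h<.115)&(abs(E_-.593)<.02)&(F<-.13)&(F>-.17)
print('panel',m.sum(),np.percentile(E_[m],[2,50,98]),F[m].min(),h[m].min())
pp=cv2.resize(p[100:300,220:460],None,fx=3,fy=3,interpolation=cv2.INTER_CUBIC); cv2.imwrite('pics/w4c.png',pp[:,:,::-1])
go([*(e*.5932-f*.1024),.234],193.85)
```

```text
tcp e,f 0.5935614241609848 -0.10189279858044709 [0.60073269 0.04263267 0.2618926 ]
plinth e 0.4670419226252507 0.6181232434264659 f -0.1689325976229603
panel 420 [0.59011602 0.59383731 0.59775852] -0.15291005233445476 0.04327650426603161
t 8.2 row [0.0005, 0.0005, 0.0286, -0.0001, -0.0, 0.0002] tcp [0.6009 0.0427 0.2626] yawy -166.09
```

View pics/w4c.png

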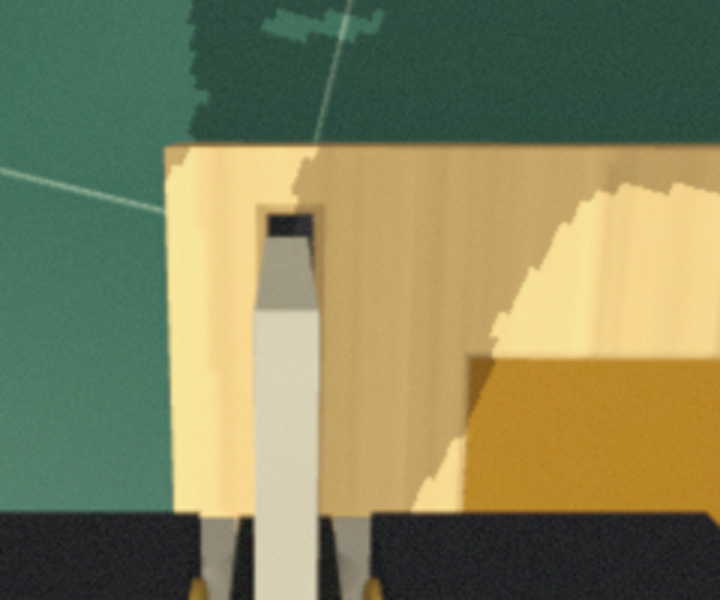

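Run:
```python
from h import *
a=np.deg2rad(13.8); e=np.array([np.cos(a),np.sin(a)]); f=np.array([-e[1],e[0]])
s=manip.sense(); print(s['tool_pos'][:2]@e,s['tool_pos'][:2]@f); K,M=cam2world('wrist')
q=lambda r,c,z:(lambda P:(P[:2]@e,P[:2]@f))(ray((100+r/3,220+c/3),K,M,z))
print('chamfer corner',q(204,257,.03),q(204,323,.03),'slot',q(214,267,.028),q(214,313,.028),'panel bottom',q(237,267,.042),q(237,309,.042),'panel top',q(311,254,.117),q(311,319,.117),'plinth edge',q(144,165,.03))
go([*(e*.5926-f*.1029),.234],193.85)
```

```text
0.5937140671199229 -0.1019109881277992
chamfer corner (np.float64(0.5997660767395653), np.float64(-0.15741893981556704)) (np.float64(0.5864572457741567), np.float64(-0.1574568032181021)) slot (np.float64(0.5977853675079111), np.float64(-0.15523278377296326)) (np.float64(0.5883979179987375), np.float64(-0.15525950366346747)) panel bottom (np.float64(0.5975656638085898), np.float64(-0.15225111050157003)) (np.float64(0.5895055988732276), np.float64(-0.15227407760322345)) panel top (np.float64(0.5979544321313955), np.float64(-0.1522704632963942)) (np.float64(0.5899909980780674), np.float64(-0.1522932378827936)) plinth edge (np.float64(0.6179835135354874), np.float64(-0.16911902456967598))
t 8.2 row [0.001, 0.0011, 0.0286, -0.0001, -0.0, 0.0002] tcp [0.6009 0.0427 0.2626] yawy -166.09
```

The crop shows the panel's lower end (row 237, cols 267-309) just above the dark slot (cols 267-313). It is about 0.6 mm left of centre and 1 mm too far in, so I'll correct for both on the way down.

Emit:
jog_arm(steps=[0.001,0.0008,0,0,0,0,0.001,0.0008,0.004,0,0,0,0.001,0.0008,0.009,0,0,0,0.001,0.0008,0.014,0,0,0,0.001,0.0008,0.018,0,0,0,0.001,0.0008,0.022,0,0,0,0.001,0.0008,0.025,0,0,0,0.001,0.0008,0.026,0,0,0])

```text
time: 9.0
tool_pos: [0.5999, 0.0412, 0.2356]
tcp_rot: [2.473, -1.936, -0.001]
contact_force: [0.4, -0.3, -1.1]
grip_width: 0.0075
grip_force: 20.0
```

Emit:
jog_arm(steps=[0,0,0.001,0,0,0,0,0,0.0015,0,0,0,0,0,0.002,0,0,0,0,0,0.002,0,0,0])

```text
time: 9.4
tool_pos: [0.6, 0.0413, 0.2342]
tcp_rot: [-2.474, 1.936, -0.0]
contact_force: [-0.4, -0.4, -0.1]
grip_width: 0.0083
grip_force: 20.0
```

Emit:
jog_arm(steps=[0,0,0.0005,0,0,0,0,0,0.001,0,0,0,0,0,0.0015,0,0,0,0,0,0.0015,0,0,0])

```text
time: 9.8
tool_pos: [0.6001, 0.0413, 0.2339]
tcp_rot: [-2.474, 1.936, -0.001]
contact_force: [-3.7, 0.7, 9.9]
grip_width: 0.0078
grip_force: 20.0
```

Run:
```python
from h import *
s=manip.sense();print(s['contact_force'],s['torque'],s['tool_pos'])
```

```text
[-3.70782546  0.73958118  9.94998452] [ 0.25447827  1.59394687 -0.01870673] [0.60009215 0.04132469 0.23385448]
```

Contact came at TCP z 0.234 with 10 N, which is the height expected when the panel is fully seated. I'll release it and retreat.

Emit:
jog_arm(steps=[0,0,-0.001,0,0,0,0,0,-0.001,0,0,0,0,0,-0.001,0,0,0,0,0,-0.001,0,0,0,0,0,-0.001,0,0,0,0,0,-0.001,0,0,0], claw=0)

```text
time: 10.4
tool_pos: [0.6, 0.0412, 0.2335]
tcp_rot: [2.474, -1.936, -0.0]
contact_force: [0.1, 0.2, -0.2]
grip_width: 0.0429
grip_force: 0.0
```

Emit:
jog_arm(steps=[0,0,-0.02,0,0,0,0,0,-0.06,0,0,0,0,0,-0.1,0,0,0,0,0,-0.14,0,0,0,0,0,-0.14,0,0,0], claw=1)

```text
time: 10.9
tool_pos: [0.6015, 0.0415, 0.3801]
tcp_rot: [-2.469, 1.931, -0.01]
contact_force: [0.4, 0.7, -0.5]
grip_width: 0.078
grip_force: 0.0
```

Run:
```python
from h import *
a=np.deg2rad(13.8); e=np.array([np.cos(a),np.sin(a)]); f=np.array([-e[1],e[0]])
go([.4406,.314,.38],271)
for n in ['wrist','side']:
    p,d,X,K,M=cloud(n)
    E_=X[...,:2]@e;F=X[...,:2]@f;h=X[...,2]
    m=(h>.08)&(h<.1)&(abs(E_-.593)<.02)&(F<0)&(F>-.17)
    print('panel',m.sum(),h[m].mean(),h[m].max(),cv2.minAreaRect((X[m][:,:2]*1000).astype(np.float32)))
cv2.imwrite('pics/s5.png',cv2.resize(p[180:420,210:440],None,fx=2.5,fy=2.5)[:,:,::-1])
```

```text
t 10.9 row [-0.3033, 0.0904, -0.0009, -0.0013, -0.0011, -0.214] tcp [0.6015 0.0415 0.3801] yawy -166.05
panel 1213 0.08878024198939287 0.09082830415524401 ((600.7828979492188, 40.26551818847656), (8.042805671691895, 99.3636245727539), 14.055238723754883)
panel 104 0.08929552096485532 0.09352271878351093 ((600.8086547851562, 42.86859130859375), (8.106582641601562, 104.03549194335938), 13.668947219848633)
```

View pics/s5.png

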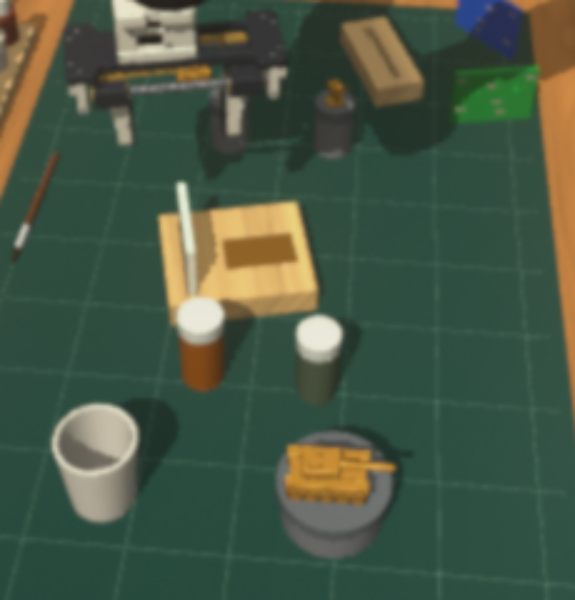

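The panel stands upright in the slot at about (240, 188), with its top 89 mm above the table, so it is fully seated. The tank on its tub is at (475, 330), gun pointing right (-x). I'm moving there now.

Emit:
jog_arm(steps=[-0.3033,0.0904,0,0,0,-0.214,-0.3033,0.0904,0,0,0,-0.214,-0.3033,0.0904,0,0,0,-0.214,-0.3033,0.0904,0,0,0,-0.214,-0.3033,0.0904,0,0,0,-0.214,-0.3033,0.0904,0,0,0,-0.214,-0.3033,0.0904,0,0,0,-0.214,-0.3033,0.0904,0,0,0,-0.214], claw=1)

```text
time: 11.8
tool_pos: [0.4378, 0.3161, 0.3721]
tcp_rot: [3.134, -0.186, -0.002]
contact_force: [0.3, -0.1, 0.0]
grip_width: 0.088
grip_force: 0.0
```

Run:
```python
from h import *
go([.4406,.314,.38],271)
```

```text
t 11.8 row [0.003, 0.0017, -0.0079, 0.0003, 0.0002, -0.0217] tcp [0.4378 0.3161 0.3721] yawy -96.8
```

Emit:
jog_arm(steps=[0.003,0.0017,0,0.0003,0.0002,-0.0217,0.003,0.0017,0,0.0003,0.0002,-0.0217,0.003,0.0017,0,0.0003,0.0002,-0.0217,0.003,0.0017,0,0.0003,0.0002,-0.0217])

```text
time: 12.2
tool_pos: [0.4422, 0.3117, 0.3731]
tcp_rot: [-3.141, -0.007, -0.001]
contact_force: [0.0, -0.4, 1.3]
grip_width: 0.0877
grip_force: 0.0
```

Run:
```python
from h import *
go([.4406,.314,.372],271)
p,d,X,K,M=cloud('wrist'); cv2.imwrite('pics/w6.png',p[:,:,::-1]); np.savez('/tmp/w6.npz',X=X)
x,y,h=X[...,0],X[...,1],X[...,2]
for lo,hi in [(.066,.082),(.074,.082),(.086,.1),(.045,.058)]:
    m=(x>.37)&(x<.5)&(y>.24)&(y<.38)&(h>lo)&(h<hi)
    print(lo,m.sum(),cv2.minAreaRect((X[m][:,:2]*1000).astype(np.float32)),np.percentile(X[m],[1,99],axis=0).round(4).tolist())
```

```text
t 12.2 row [-0.0016, -0.0023, 0.0011, -0.0002, -0.0001, -0.0021] tcp [0.4422 0.3117 0.3731] yawy -89.75
0.066 2359 ((440.8031005859375, 314.1465148925781), (70.3116455078125, 39.66020584106445), 1.1170926094055176) [[0.4069, 0.2941, 0.0714], [0.4755, 0.3336, 0.0794]]
0.074 2318 ((440.8031005859375, 314.1465148925781), (70.3116455078125, 39.66020584106445), 1.1170926094055176) [[0.4069, 0.2941, 0.0754], [0.4754, 0.3336, 0.0794]]
0.086 1533 ((424.54217529296875, 313.88250732421875), (76.82332611083984, 25.505352020263672), 0.8033687472343445) [[0.3886, 0.3015, 0.0861], [0.4628, 0.3267, 0.094]]
0.045 5230 ((435.35443115234375, 307.82733154296875), (98.91633605957031, 98.86422729492188), 45.53544616699219) [[0.3888, 0.2606, 0.0498], [0.4836, 0.3551, 0.0535]]
```

View pics/w6.png

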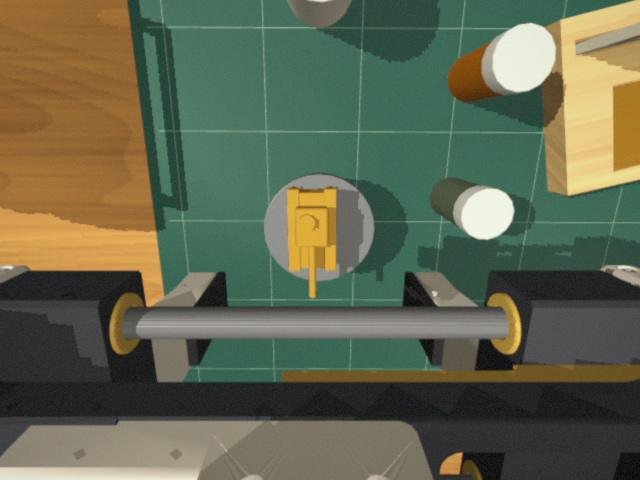

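The tank is centred at about (row 230, col 312) on the tub, gun pointing down the image, and it lies squarely between the open fingers. Next I'll descend and grip.

Emit:
jog_arm(steps=[-0.0014,-0.0024,0.03,0,0,-0.0024,-0.0014,-0.0024,0.07,0,0,-0.0024,-0.0014,-0.0024,0.1,0,0,-0.0024,-0.0014,-0.0024,0.12,0,0,-0.0024,-0.0014,-0.0024,0.13,0,0,-0.0024,-0.0014,-0.0024,0.13,0,0,-0.0024,-0.0014,-0.0024,0.13,0,0,-0.0024])

```text
time: 12.95
tool_pos: [0.4413, 0.3149, 0.2445]
tcp_rot: [-3.139, -0.036, -0.003]
contact_force: [0.8, -0.9, 0.4]
grip_width: 0.0875
grip_force: 0.0
```

Run:
```python
from h import *
go([.4408,.3141,.233],271.1)
```

```text
t 12.95 row [-0.0006, 0.0008, 0.0115, -0.0004, -0.0004, 0.0006] tcp [0.4413 0.3149 0.2445] yawy -88.7
```

Emit:
jog_arm(steps=[-0.0005,0.0006,0.006,-0.0004,-0.0004,0.0004,-0.0005,0.0006,0.011,-0.0004,-0.0004,0.0004,-0.0005,0.0006,0.011,-0.0004,-0.0004,0.0004,-0.0005,0.0006,0.011,-0.0004,-0.0004,0.0004])

```text
time: 13.35
tool_pos: [0.4405, 0.3139, 0.2328]
tcp_rot: [3.141, 0.032, -0.002]
contact_force: [-0.2, 0.1, -0.0]
grip_width: 0.0878
grip_force: 0.0
```

Run:
```python
from h import *
go([.4408,.3141,.233],271.1)
```

```text
t 13.35 row [0.0003, -0.0001, -0.0002, 0.0001, 0.0002, 0.0002] tcp [0.4405 0.3139 0.2328] yawy -88.82
```

Emit:
jog_arm(steps=[0,0,0,0.0001,0.0002,0,0,0,0,0.0001,0.0002,0,0,0,0,0.0001,0.0002,0,0,0,0,0.0001,0.0002,0,0,0,0,0.0001,0.0002,0,0,0,0,0.0001,0.0002,0,0,0,0,0.0001,0.0002,0,0,0,0,0.0001,0.0002,0], claw=-1, grip_force=30)

```text
time: 14.15
tool_pos: [0.4405, 0.3139, 0.2326]
tcp_rot: [3.141, 0.032, 0.0]
contact_force: [-0.2, 0.0, 0.3]
grip_width: 0.0396
grip_force: 30.0
```

Emit:
jog_arm(steps=[0,0,0,0,0,0,0,0,0,0,0,0,0,0,0,0,0,0])

```text
time: 14.45
tool_pos: [0.4405, 0.314, 0.2327]
tcp_rot: [3.141, 0.032, 0.0]
contact_force: [-0.7, 0.6, 0.0]
grip_width: 0.0399
grip_force: 30.0
```

Run:
```python
from h import *
s=manip.sense();print(s['contact_force'],s['torque'],s['grip_width'],s['grip_force']); go([.4408,.3141,.233],271.1)
```

```text
[-0.72295016  0.63062448  0.03229167] [-0.02998267  0.1585928   0.01957537] 0.03986406335570318 29.997539520263672
t 14.45 row [0.0003, -0.0001, -0.0003, 0.0, -0.0, 0.0002] tcp [0.4405 0.314  0.2327] yawy -88.82
```

Emit:
jog_arm(steps=[0,0,-0.01,0,0,0,0,0,-0.03,0,0,0,0,0,-0.06,0,0,0,0,0,-0.09,0,0,0,0,0,-0.11,0,0,0,0,0,-0.12,0,0,0,0,0,-0.12,0,0,0,0,0,-0.12,0,0,0])

```text
time: 15.25
tool_pos: [0.4402, 0.3137, 0.3519]
tcp_rot: [3.141, 0.032, -0.001]
contact_force: [-0.4, -0.6, -1.6]
grip_width: 0.0402
grip_force: 30.0
```

Run:
```python
from h import *
s=manip.sense();print(s['contact_force'],s['grip_width'],s['grip_force'])
p,d,X,K,M=cloud('side')
r=[q for q in manip.silhouettes('tank','side')][0]; P=X[r['region']]; P=P[~np.isnan(P[:,0])]; print(r['p'],np.percentile(P,[1,99],axis=0))
a=np.deg2rad(13.8); e=np.array([np.cos(a),np.sin(a)]); c=np.array([.5521,.0298]); print(c-.025*e)
go([*(c-.025*e),.352],283.8)
```

```text
[-0.39353045 -0.57594916 -1.61082672] 0.04016268949020443 29.99762624502182
0.17 [[ 5.62420842e-01 -2.34539221e-01 -5.09259812e-04]
 [ 6.15438068e-01 -1.51330115e-01  9.63301702e-02]]
[0.52782164 0.02383666]
t 15.35 row [0.0817, 0.2915, -0.0003, 0.0003, 0.0003, -0.0351] tcp [0.4402 0.3137 0.3513] yawy -88.83
```

Emit:
jog_arm(steps=[0.005,0.02,0,0,0,-0.0025,0.018,0.065,0,0,0,-0.008,0.031,0.11,0,0,0,-0.0135,0.044,0.157,0,0,0,-0.019,0.057,0.203,0,0,0,-0.0245,0.069,0.246,0,0,0,-0.03,0.077,0.275,0,0,0,-0.0335,0.0815,0.2915,0,0,0,-0.0351])

```text
time: 16.15
tool_pos: [0.5281, 0.0218, 0.3514]
tcp_rot: [3.118, 0.376, -0.004]
contact_force: [0.6, 1.1, -0.0]
grip_width: 0.0398
grip_force: 30.0
```

Emit:
jog_arm(steps=[0,0,0,0,0,0,0,0,0,0,0,0,0,0,0,0,0,0])

```text
time: 16.45
tool_pos: [0.5278, 0.0248, 0.3522]
tcp_rot: [3.118, 0.378, -0.001]
contact_force: [-0.3, 0.1, -0.7]
grip_width: 0.0396
grip_force: 30.0
```

Run:
```python
from h import *
a=np.deg2rad(13.8); e=np.array([np.cos(a),np.sin(a)]); f=np.array([-e[1],e[0]])
go([.5278,.0238,.300],283.8)
s=manip.sense(); t=s['tool_pos'][:2]; print('tcp e,f',t@e,t@f)
p,d,X,K,M=cloud('wrist'); cv2.imwrite('pics/w7.png',p[:,:,::-1]); np.savez('/tmp/w7.npz',X=X,p=p,K=K,M=M)
E_=X[...,:2]@e;F=X[...,:2]@f;h=X[...,2]
m=(h>.024)&(h<.036)&(E_>.45)&(E_<.65)&(F>-.2)&(F<.0)
print('plinth e',E_[m].min(),E_[m].max(),'f',F[m].min(),F[m].max())
for lo,hi in [(.18,.205),(.205,.23)]:
    m=(h>lo)&(h<hi)&(abs(E_-.518)<.08)&(abs(F+.102)<.04)
    if m.sum()>5: print(lo,m.sum(),cv2.minAreaRect((np.stack([E_[m],F[m]],1)*1000).astype(np.float32)),np.percentile(h[m],[5,50,95]),E_[m].max())
```

```text
t 16.45 row [-0.0002, 0.0009, 0.0522, 0.0, 0.0001, 0.0001] tcp [0.5278 0.0248 0.3522] yawy -76.17
tcp e,f 0.5184660303089751 -0.10182855387434459
plinth e 0.46833967607239985 0.6178307854079731 f -0.1687972209135972 -0.03830636257370191
0.18 8732 ((521.193115234375, -102.72981262207031), (65.25303649902344, 71.89271545410156), 0.17469052970409393) [0.18459701 0.19692926 0.20221005] 0.5538586010772522
0.205 4626 ((522.57080078125, -99.19627380371094), (61.53555679321289, 45.75742721557617), 64.65375518798828) [0.2059221  0.209645   0.22415476] 0.5411487132629231
```

View pics/w7.png

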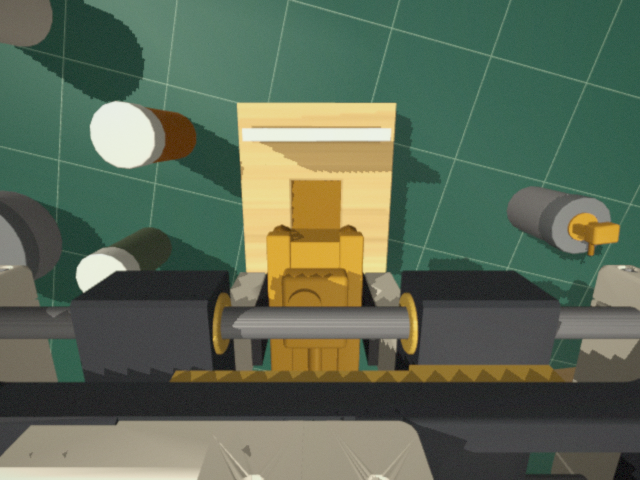

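Run:
```python
from h import *
a=np.deg2rad(13.8); e=np.array([np.cos(a),np.sin(a)]); f=np.array([-e[1],e[0]])
z=np.load('/tmp/w7.npz');K,M,X,p=z['K'],z['M'],z['X'],z['p'].astype(int)
q=lambda r,c,h:(lambda P:[round(float(P[:2]@e),4),round(float(P[:2]@f),4)])(ray((r,c),K,M,h))
# edges by subpixel gradient
def edges(row,lo,hi,ch,n=3):
    g=np.abs(np.gradient(p[row-n:row+n+1,lo:hi,ch].mean(0))); h2=len(g)//2
    return lo+np.argmax(g[:h2]),lo+h2+np.argmax(g[h2:])
for nm,row,lo,hi,ch,h in [('plinth',112,225,410,0,.03),('plinth',165,225,410,0,.03),('recess',200,275,357,0,.03),('recess',212,275,357,0,.03),('tank',245,255,290,0,.198)]:
    l,r=edges(row,lo,hi,ch); print(nm,l,r,q(row,l,h),q(row,r,h))
E_=X[...,:2]@e;F=X[...,:2]@f;h=X[...,2]
m=(h>.19)&(h<.2)&(abs(E_-.545)<.007)&(abs(F+.102)<.03); print('tank rear f',F[m].min(),F[m].max())
print('recess +x edge',q(180,315,.03),'ideal e .5551')
go([.5278,.0238,.300],283.8)
```

```text
plinth 237 395 [0.6106, -0.0386] [0.6108, -0.1688]
plinth 240 392 [0.5676, -0.0386] [0.5678, -0.169]
recess 290 341 [0.5373, -0.081] [0.5374, -0.126]
recess 290 340 [0.5265, -0.0808] [0.5265, -0.1253]
tank 266 289 [0.5495, -0.083] [0.5495, -0.0923]
tank rear f -0.12273498892174166 -0.08254254345756239
recess +x edge [0.5549, -0.103] ideal e .5551
t 16.5 row [-0.0002, 0.0011, 0.0523, 0.0, 0.0001, 0.0002] tcp [0.5278 0.025  0.3523] yawy -76.14
```

The view shows the tank (cols 268-363) lined up over the brown recess (cols 290-341), with the wall at row 134 behind its rear end. I only need about a 0.8 mm correction in each direction before descending.

Emit:
jog_arm(steps=[-0.0008,0.0008,0.01,0,0,0,-0.0008,0.0008,0.03,0,0,0,-0.0008,0.0008,0.055,0,0,0,-0.0008,0.0008,0.08,0,0,0,-0.0008,0.0008,0.1,0,0,0,-0.0008,0.0008,0.112,0,0,0,-0.0008,0.0008,0.118,0,0,0,-0.0008,0.0008,0.118,0,0,0])

```text
time: 17.3
tool_pos: [0.5273, 0.0234, 0.2341]
tcp_rot: [3.118, 0.378, -0.001]
contact_force: [-0.1, 0.5, -0.8]
grip_width: 0.0394
grip_force: 30.0
```

Emit:
jog_arm(steps=[0,0,0.003,0,0,0,0,0,0.006,0,0,0,0,0,0.009,0,0,0,0,0,0.0115,0,0,0,0,0,0.013,0,0,0,0,0,0.013,0,0,0,0,0,0.013,0,0,0])

```text
time: 18.0
tool_pos: [0.5274, 0.0232, 0.2217]
tcp_rot: [3.119, 0.378, 0.0]
contact_force: [0.1, -0.7, -0.6]
grip_width: 0.0397
grip_force: 30.0
```

Run:
```python
from h import *
a=np.deg2rad(13.8); e=np.array([np.cos(a),np.sin(a)]); f=np.array([-e[1],e[0]])
s=manip.sense(); t=s['tool_pos'][:2]; print('tcp e,f',t@e,t@f,s['contact_force'])
go([*(e*.5178-f*.103),.2207],283.8)
for n in ['wrist','side']:
    p,d,X,K,M=cloud(n); cv2.imwrite(f'pics/{n}8.png',p[:,:,::-1])
    E_=X[...,:2]@e;F=X[...,:2]@f;h=X[...,2]
    m=(h>.024)&(h<.034)&(E_>.45)&(E_<.65)&(F>-.2)&(F<.0)
    print(n,'plinth e',E_[m].min(),E_[m].max(),'f',F[m].min(),F[m].max())
    m=(h>.055)&(h<.069)&(abs(E_-.55)<.02)&(abs(F+.103)<.035)
    if m.sum()>5: print('tank',m.sum(),'e max',E_[m].max(),'f',np.percentile(F[m],[1,99]),'htop',np.percentile(h[m],[10,50,90]))
    m=(h>.07)&(h<.1)&(abs(E_-.593)<.03)&(abs(F+.103)<.06)
    print('wall',m.sum(),E_[m].mean(),h[m].max())
cv2.imwrite('pics/s8c.png',cv2.resize(p[200:360,240:400],None,fx=3.7,fy=3.7,interpolation=cv2.INTER_CUBIC)[:,:,::-1])
```

```text
tcp e,f 0.5177452276288534 -0.10327084415510869 [ 0.10850523 -0.70695864 -0.55343806]
t 18.0 row [0.0001, -0.0003, 0.001, 0.0, -0.0, 0.0] tcp [0.5274 0.0232 0.2217] yawy -76.18
wrist plinth e 0.4675778683105752 0.6181581213377877 f -0.1688808646319937 -0.03815721071424214
tank 4000 e max 0.5533878564504333 f [-0.12378786 -0.08458963] htop [0.06340647 0.06647886 0.06754226]
wall 8627 0.59308633966658 0.0914126425991626
side plinth e 0.46816317553418185 0.6186696376664284 f -0.17188155467024988 -0.0347979873076199
tank 10 e max 0.5533680122614455 f [-0.12153564 -0.08419412] htop [0.05712779 0.06417719 0.06805524]
wall 119 0.5940169735003308 0.09383936977813867
```

View pics/s8c.png

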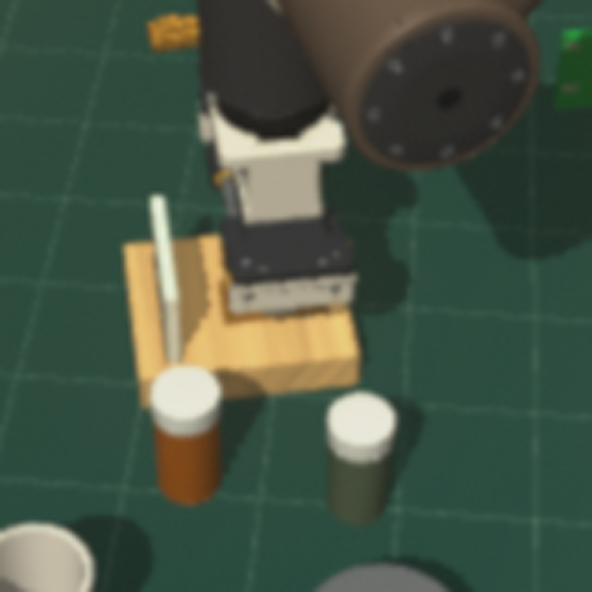

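View pics/wrist8.png

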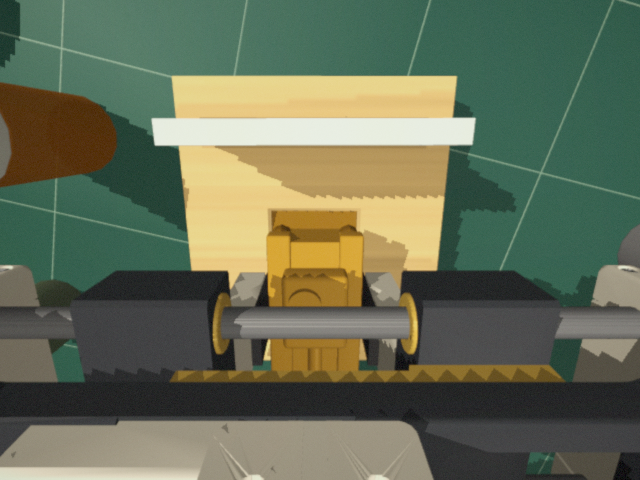

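Both views show the tank hovering over the recess (wrist image cols 268-363), rear towards the wall at row 131. The wall is upright and the pots haven't moved. I'll make a last sub-millimetre trim, let it settle, and hand in.

Emit:
jog_arm(steps=[-0.0004,-0.0005,0.001,0,0,0,-0.0004,-0.0005,0.001,0,0,0,-0.0004,-0.0005,0.001,0,0,0,-0.0004,-0.0005,0.001,0,0,0,-0.0004,-0.0005,0.001,0,0,0,-0.0004,-0.0005,0.001,0,0,0])

```text
time: 18.7
tool_pos: [0.5269, 0.0236, 0.2207]
tcp_rot: [3.119, 0.378, 0.0]
contact_force: [0.8, -0.0, -0.7]
grip_width: 0.0398
grip_force: 30.0
```

Run:
```python
from h import *
s=manip.sense(); print(s['tool_pos'],s['tcp_rot'],abs(s['dq']).max(),s['grip_width'],s['grip_force'])
print(manip.sign_off())
```

```text
[0.52689672 0.02359836 0.22069256] [3.11866430e+00 3.77801042e-01 2.09977700e-04] 0.0010408095774626434 0.03976634144298644 29.997552931308746
the job is handed in; nothing more can be done
None
```

The white wall panel is fully seated in the plinth slot and released, and the tank is held level and still about 10 mm above its recess with its gun pointing away from the wall; I handed the job in at about 18.7 s, but `sign_off()` returned no verdict.

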